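# Prop open the hood of the wire-stripping machine

### The job

Prop the hood of the wire-stripping machine open so that its feed rollers can be cleaned: raise the hood until it stands up by itself, and swing the prop rod up from its rest to where the cup inside the hood will come down. Then lower the hood gently on to the rod, so that the rubber tip sits right in the cup and the rod carries the hood. Leave the things lying round the machine where they are.

Things in the scene. Friction and masses are not known exactly. Their poses are not given: they have to be found in the camera images.
- machine: Bench wire cut-and-strip machine, fixed, 260 wide (its y), 200 deep (its x), 125 mm high with hood shut. Origin: centre of its underside, on the bench. z up, x to its back (away from the robot at yaw 0), y to its left seen from the front. Flat deck 45 mm up, open to the front once the hood is up; side cheeks 83 mm high at y +-127. Feed rollers on the deck's rear half (x 20 to 60, up to 103 mm high).
- hood (a joint): Angle of the white sheet-metal hood (about 0.8 kg), rad: 0 shut, grows as its front edge goes up, stop at 1.40. It turns about hood_hinge. The hinge is stiff: raised to 1.30 or more it stays up by itself; below about 1.2 its weight wins and it falls. Propped on the rod it rests at 0.85. Lifting takes about 6 N at the handle.
- hood_hinge (a point): Middle of the hood's hinge line, which runs along the machine's y at machine x = 95, z = 125 mm. The hood reaches 190 mm forward of it, is 266 mm wide, 3 mm thick, with a front skirt 74 mm deep and side skirts 38 mm deep.
- hood_handle (a point): Middle of the hood's dark round bar handle, 11 mm thick, 120 mm long along the machine's y, on posts 52 mm either side. It stands 40 mm clear of the front skirt. In the hood's frame it lies 230 mm forward of and 36 mm below the hinge: hood shut, it points to the front; hood up, it is on top (then 345 mm above the bench). It moves on a circle about the hinge.
- prop (a joint): Angle of the prop rod, rad: 0 lying in its clip along machine +y, grows as its tip swings up, stop at 2.0. Rod direction in the machine's frame = cos(angle)*(0,1,0) + sin(angle)*(0.580,0,0.815): the swing plane leans 0.618 rad back. The pivot is stiff enough to keep it where it is left (about 0.5 N at the tip moves it). It must stand at 1.31 to meet the cup; the funnel takes errors to about 0.09.
- prop_pivot (a point): Pivot of the straight steel prop rod (7 mm thick, 138 mm from here to the tip's centre), inside the machine's front right corner at machine (-78, -95, 92) mm. The lying rod runs 40 mm above the deck, with free space beneath it between the pivot and a clip post 122 mm along it.
- prop_tip (a point): Centre of the ball end (11 mm diameter) of the prop rod's black rubber tip.
- socket (a point): Where the tip's centre seats in the socket, a grey metal funnel cup on a dark plate inside the hood: 120 mm forward of the hinge, 22 mm below the hood's outer face, machine y = -59. The cup opens away from the hood's inner face: 39 mm wide at its mouth, which is 16 mm below this point, 10 mm at its floor. With the rod carrying the hood this point and prop_tip coincide at machine (-1, -59, 201) mm.
- side_cutters: Red-handled side cutters lying on the bench to the left, 148 x 47 x 14 mm; origin under its middle. Bystander.
- flux_bottle: Small dark dropper bottle standing to the left, 25 mm diameter, 79 mm high; origin under its middle. Bystander.
- tape_roll: Black roll of tape lying flat to the right, 62 mm diameter, 19 mm high; origin under its middle. Bystander.
- screwdriver: Small red-handled screwdriver lying near the front edge to the right, 138 x 22 x 22 mm; origin under its middle. Bystander.

How it is judged:
By the outcome, as a careful person would: the job done as asked, in the order asked, and still so for the second after the job is handed in, with the robot touching nothing.
It also fails if it takes over 72 s, if anything falls off the work surface, if the arm or the gripper's body presses on something with over 40 N, if the wrist force passes 120 N, or if a joint passes its speed limit or range.

### The arm

A 6-joint arm with a two-finger parallel gripper is mounted at the origin on a cart in front of the work surface, level with it; the furniture and walls round the work are solid. World frame = base frame: x ahead of the robot, y to its left, z up, the work surface at z = 0. Lengths are in mm, angles in rad, forces in N, time in s.
With the tool pointing down it reaches from about 300 to 775 mm from the base axis. Payload 14.6 kg.
Tool frame: the origin (TCP) lies on the centre line of the jaws, within the pads' length; the fingertips stand 8 mm ahead of it and the grasp point (between the pads) lies 11 mm behind it; z points along the fingers, y is the direction in which the jaws open and shut (so a half turn about z gives the same grasp; the last joint's range is limited). The gripper opens to 94 mm and grips with 3 to 60 N. Pads are 16 mm wide; open, the fingers measure 119 mm over their backs; the gripper's body (75 mm by 177 mm) begins 78 mm behind the grasp point.
Start: joints at [1.221, 0.3, 1.521, -0, 1.321, -0.067], TCP at [153.472, 528.143, 182.946] pointing down, gripper open.
Joint ranges: [-3.03, 3.03], [-0.79, 2.21], [0.23, 2.52], [-1.04, 4.18], [0, 3.07], [-2.55, 2.55]. Speed limits (rad/s): [2.22, 2.22, 2.57, 3.14, 3.14, 3.14].

### API

Orientations are given as [roll, pitch, yaw] about the fixed x, y, z axes, in that order (R = Rz(yaw) Ry(pitch) Rx(roll)).
In Python, from cell import read_state, cams, manip gives the robot as it stands.
- The arm moves only by the shell command python3 -m handwheel 'ROWS' [OPENING] [FORCE]. ROWS is JSON, a list of rows, each a list of 4 numbers: the shift along the tool's x, y, z in m, then the turn about the tool's z in degrees. In form: [[dx, dy, dz, turn], ...]. A call has 1 to 5 rows; each row is the pose to reach, as a shift and turn from the pose measured when the call began, along the tool's axes at that moment; what a row does not reach only later rows make up. A row lasts 1/8 s, in which the tool goes at most 62.5 mm and 10.7 degrees, less where a joint would pass 70% of its speed; a pose out of reach is approached as far as the arm can. A call with a gripper value outside its range is refused whole. OPENING is the closure, from 0 (fully open) to 1 (shut), set as the call begins (- or left out, the last holds). The fingers move at their own pace and stop on an object; FORCE is the grip in N (left out, the last holds). Time passes only in rows, so rows that repeat a pose let the fingers close. It gives the time, the measured TCP pose, the force and the opening at its end, in the units of the state.
- read_state(): the state, without advancing time (a new reading comes with each control period).
- cams.camera(name): name is "side" or "top"; returns the picture (384x512x3 uint8, red, green, blue); there is no depth.
- cams.get_calibration(name): a dict with "vertical_fov" (degrees; the focal length in pixels is half the picture's height over the tangent of half this angle, whatever the lens; pixels are square), "cx", "cy" (the principal point, pixels), "R" (3x3) and "t" (3): a world point X has camera coordinates R X + t. Camera axes: x right, y down, z forward; pixel columns grow to the right and rows downward; lengths in mm; the calibration is good to about 2 mm. A picture is of the moment at which its call begins. get_calibration takes no time and is no camera call.
- manip.sign_off(): hands the job in, once; it reports no verdict.
The state is a dict: "clock": time; "joints": joint angles; "qd": joint speeds; "effort": joint torques, N m; "eef_pos": TCP position; "eef_rot": TCP orientation; "wrist_force": force on the tool from outside, world axes, zero at the start; "moment": the same for the moment, N m; "finger_gap": finger opening in mm.
Only numpy, scipy, OpenCV 4.12 (cv2) and the standard library are available. Lean on these libraries where they do the work, as an engineer would, in place of code of your own. Each camera call takes 0.05 s, during which the arm holds its last target. There are 200 camera calls.

## Working session

There is one attempt and no reset: what is moved stays moved. The work goes in short steps, Python scripts to look and compute and a shell command to move; the robot and the scene stay as the last step left them, time stands still between calls to the robot, and variables do not carry over. Pictures are saved under pics/ and viewed, about 8 in all and at most 12, crops included, and the job is handed in when it is done.

```bash
ls; mkdir -p pics
python3 - <<'E'
from cell import read_state, cams
import cv2,numpy as np
s=read_state(); print(s)
a=[]
for n in("side","top"):
    im=cams.camera(n); cv2.imwrite(f"pics/{n}0.png",im[:,:,::-1]); c=cams.get_calibration(n); print(n,c)
    f=192/np.tan(np.radians(c["vertical_fov"]/2)); print("cam pos",-np.array(c["R"]).T@np.array(c["t"]),f)
E
```

```text
pics
{'clock': 0.0, 'joints': array([ 1.22139242e+00,  3.00461895e-01,  1.52159586e+00, -5.31034138e-06,
        1.32067926e+00, -6.66012578e-02]), 'qd': array([-0.00103279,  0.00044628, -0.00038522,  0.00028324,  0.00099165,
        0.00120748]), 'effort': array([-1.01110843e-03, -5.31799793e+01, -3.52731085e+01,  7.06894859e-02,
        2.43659673e-02, -1.68386773e-04]), 'eef_pos': array([153.3820656 , 527.87844658, 182.38513746]), 'eef_rot': array([-3.14045049e+00, -7.10271803e-05,  2.85879128e+00]), 'wrist_force': array([-0.71339122, -0.06806146, -0.12837323]), 'moment': array([0.00072331, 0.02913076, 0.00075933]), 'finger_gap': 94.0872601583637}
side {'vertical_fov': 51.92567046591206, 'cx': 257.44540391901836, 'cy': 193.17534762712842, 'R': array([[-0.98996269, -0.13999126,  0.01939869],
       [-0.09019945,  0.52016838, -0.8492873 ],
       [ 0.10880221, -0.84251249, -0.52757443]]), 't': array([ 564.74471882,  120.90717599, 1089.89183907])}
cam pos [451.39931849 934.41472578 666.72868471] 394.3072769376956
top {'vertical_fov': 52.059977490854244, 'cx': 250.36577161201177, 'cy': 185.08849473326265, 'R': array([[ 1.62509197e-04, -9.99978213e-01, -6.59908455e-03],
       [-9.96337783e-01,  4.02340008e-04, -8.55035711e-02],
       [ 8.55043632e-02,  6.58881239e-03, -9.96316010e-01]]), 't': array([  45.17238056,  562.67548034, 1175.36663762])}
cam pos [ 460.10852368   37.20073925 1219.44545774] 393.1359567856248
```

View pics/top0.png

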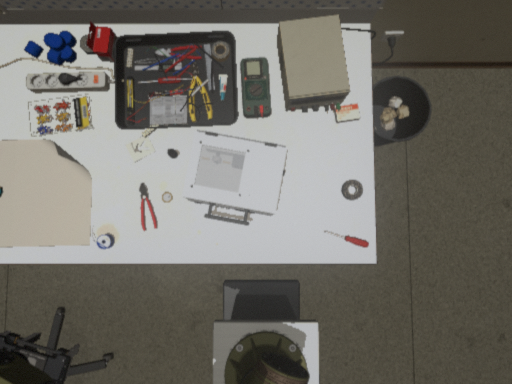

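View pics/side0.png

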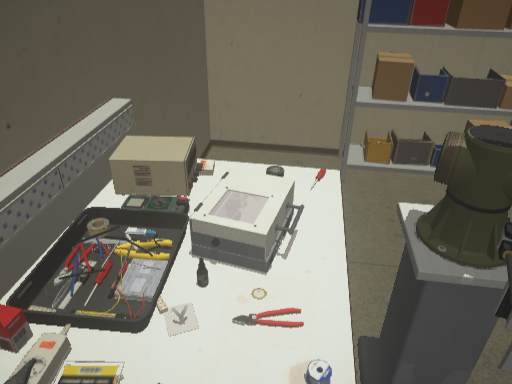

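The top view shows the hood's top face with corners near (197,132), (287,150), (275,213), (188,198), and the dark handle near (228,214). The tape roll is at (352,189), the screwdriver at (347,238), the cutters at (148,205) and the bottle at (173,153). I'll enlarge for edges.

Run:
```python
import cv2
a=cv2.imread("pics/top0.png")[120:235,170:300]; b=cv2.imread("pics/side0.png")[155:275,180:310]
a=cv2.resize(a,(650,575),interpolation=cv2.INTER_CUBIC);cv2.imwrite("pics/topc.png",a)
```

```text
(no output)
```

View pics/topc.png

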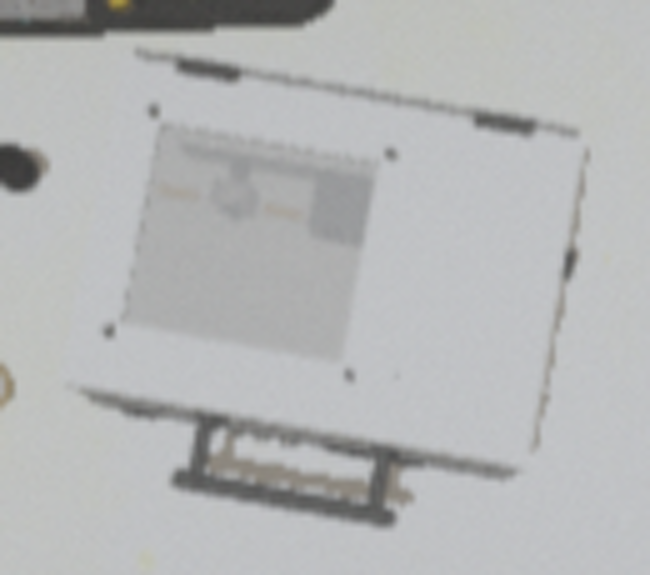

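```bash
cat > h.py <<'E'
import numpy as np, cv2, json, os
from cell import read_state, cams
def K(n):
    c=cams.get_calibration(n); f=192/np.tan(np.radians(c["vertical_fov"]/2))
    return f,c["cx"],c["cy"],np.array(c["R"]),np.array(c["t"])
def ray(n,uv):
    f,cx,cy,R,t=K(n); return -R.T@t, R.T@np.array([(uv[0]-cx)/f,(uv[1]-cy)/f,1])
def onz(n,uv,z):
    o,d=ray(n,uv); return o+d*(z-o[2])/d[2]
def proj(n,X):
    f,cx,cy,R,t=K(n); p=R@np.array(X)+t; return np.round([cx+f*p[0]/p[2],cy+f*p[1]/p[2]],1)
try: M=json.load(open("m.json"))
except Exception: M=None
def m2w(p):
    x,y,m=M; c,s=np.cos(m),np.sin(m); return np.array([x+c*p[0]-s*p[1],y+s*p[0]+c*p[1],p[2]])
def w2m(p):
    x,y,m=M; c,s=np.cos(m),np.sin(m); a,b=p[0]-x,p[1]-y; return np.array([c*a+s*b,-s*a+c*b,p[2]])
def handle(q):
    return np.array([95-230*np.cos(q)-36*np.sin(q),0,125+230*np.sin(q)-36*np.cos(q)])
def rel(P,yaw=None):
    "TCP target (machine mm) and jaw direction angle in machine frame (deg) -> row"
    s=read_state(); R=cv2.Rodrigues(np.zeros(3))[0]
    r,p,y=s["eef_rot"]
    from scipy.spatial.transform import Rotation as Ro
    R=Ro.from_euler("xyz",[r,p,y]).as_matrix()
    d=R.T@(m2w(P)-s["eef_pos"])/1000
    t=0
    if yaw is not None:
        cur=np.degrees(np.arctan2(R[1,1],R[0,1])-M[2]); t=-((yaw-cur+90)%180-90)  # tool z is down
    return list(np.round(d,3))+[round(t,1)]
def st():
    s=read_state(); print(round(s["clock"],2),"TCPm",w2m(s["eef_pos"]).round(1),"w",s["eef_pos"].round(1),"F",s["wrist_force"].round(1),"gap",round(s["finger_gap"],1),"j",s["joints"].round(2))
E
python3 - <<'E'
from h import *
c=lambda u,v:(170+(u-2)/5,120+(v-2)/5)
P=lambda u,v,z:onz("top",c(u,v),z)
h1,h2=P(175,478,89),P(392,518,89); r1,r2=P(138,52,125),P(580,132,125); f1,f2=P(70,388,125),P(520,472,125)
for a,b in((h1,h2),(r1,r2),(f1,f2)):
    d=a-b; print(a.round(1),b.round(1),np.linalg.norm(d).round(1),np.degrees(np.arctan2(-d[0],d[1])).round(2),((a+b)/2).round(1))
m=np.mean([np.arctan2(-(a-b)[0],(a-b)[1]) for a,b in((h1,h2),(r1,r2),(f1,f2))])
ex=np.array([np.cos(m),np.sin(m),0])
C=[(h1+h2)/2+135*ex,(r1+r2)/2-95*ex,(f1+f2)/2+95*ex]; print(m,C)
c0=np.mean(C,0); json.dump([c0[0],c0[1],m],open("m.json","w"))
import h; h.M=[c0[0],c0[1],m]
for q in(0,.85,1.4): print(q,handle(q),m2w(handle(q)),np.hypot(*m2w(handle(q))[:2]))
print(proj("side",m2w(handle(0))),proj("side",m2w([-95,133,51])),proj("side",m2w([-95,133,125])))
st(); print(rel([-135,0,200],0), rel([-135,0,78],0))
E
```

```text
[470.5 176.   89. ] [447.6  51.4  89. ] 126.6 -10.38 [459.  113.7  89. ]
[710.6 195.  125. ] [664.5 -54.8 125. ] 254.0 -10.46 [687.6  70.1 125. ]
[520.2 230.7 125. ] [473.5 -20.1 125. ] 255.1 -10.56 [496.8 105.3 125. ]
-0.18267364313984227 [array([591.79977701,  89.18507503,  89.        ]), array([594.13256238,  87.34875272, 125.        ]), array([590.25053344,  88.06499992, 125.        ])]
0 [-135.    0.   89.] [459.30715299 112.72362517  89.        ] 472.93728596590665
0.85 [-83.84221814   0.         274.03509993] [509.6137469  103.43033437 274.03509993] 520.0038510412127
1.4 [ 20.43136685   0.         345.53462075] [612.15237749  84.48805984 345.53462075] 617.9553102952735
[295.4 217.9] [263.9 258.8] [264.8 233.6]
0.1 TCPm [-511.3  352.7  182.5] w [153.4 527.9 182.5] F [ 0.4 -0.4 -0.6] gap 94.5 j [ 1.22  0.3   1.52 -0.    1.32 -0.07]
[np.float64(-0.41), np.float64(-0.313), np.float64(-0.017), np.float64(84.3)] [np.float64(-0.41), np.float64(-0.313), np.float64(0.105), np.float64(84.3)]
```

```bash
python3 -m handwheel '[[-0.045,-0.035,-0.01,10],[-0.09,-0.07,-0.02,20],[-0.135,-0.105,-0.02,30],[-0.18,-0.14,-0.02,40],[-0.225,-0.175,-0.02,50]]' 0.57 20; python3 -c "
from h import *
st(); print(rel([-135,0,195],0))"
```

```text
clock: 0.72
eef_pos: [321.3, 295.5, 202.6]
eef_rot: [-3.141, 0.001, 1.981]
wrist_force: [0.9, 0.9, 0.5]
finger_gap: 47.3
0.72 TCPm [-303.9  154.6  202.6] w [321.3 295.5 202.6] F [0.9 0.9 0.5] gap 47.3 j [ 0.66  0.03  1.79 -0.    1.32  0.25]
[np.float64(-0.223), np.float64(0.054), np.float64(0.008), np.float64(33.9)]
```

```bash
python3 -m handwheel '[[-0.055,0.014,0.005,10],[-0.11,0.027,0.008,20],[-0.165,0.04,0.008,30],[-0.223,0.054,0.008,33.9],[-0.223,0.054,0.008,33.9]]'
python3 - <<'E'
from h import *
st(); print(rel([-135,0,110],0),rel([-135,0,78],0))
im=cams.camera("top")[:,:,::-1]; a=im[120:235,170:300]; b=cams.camera("side")[:,:,::-1][130:260,200:330]
cv2.imwrite("pics/c1.png",np.hstack([cv2.resize(a,(398,398*115//130)) ,cv2.resize(b,(352,352))]))
E
```

```text
clock: 1.35
eef_pos: [460.9, 109.7, 194.1]
eef_rot: [-3.141, 0.002, 1.384]
wrist_force: [-0.7, 0.3, 0.1]
finger_gap: 40.5
1.35 TCPm [-132.9   -2.7  194.1] w [460.9 109.7 194.1] F [-0.7  0.3  0.1] gap 40.5 j [ 0.16  0.12  1.71 -0.    1.31  0.34]
[np.float64(0.003), np.float64(-0.002), np.float64(0.084), np.float64(-0.3)] [np.float64(0.003), np.float64(-0.002), np.float64(0.116), np.float64(-0.3)]
```

View pics/c1.png

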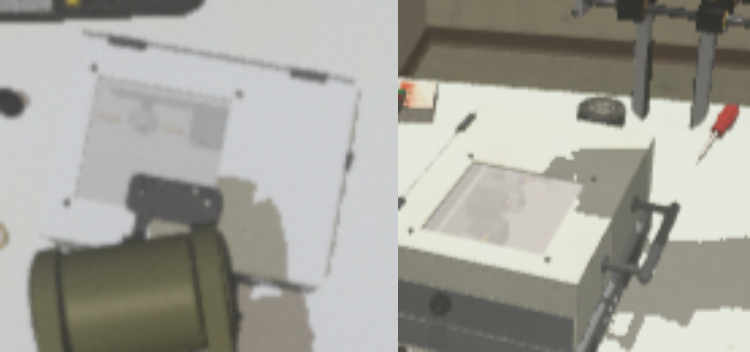

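The fingers are above the handle bar, with the side crop showing it between them; going down to grip.

```bash
python3 -m handwheel '[[0.003,-0.002,0.04,0],[0.003,-0.002,0.08,0],[0.003,-0.002,0.105,0],[0.003,-0.002,0.116,0],[0.003,-0.002,0.116,0]]'; python3 -m handwheel '[[0,0,0,0],[0,0,0,0],[0,0,0,0],[0,0,0,0],[0,0,0,0]]' 1 25;  python3 - <<'E'
from h import *
st()
o=w2m(read_state()["eef_pos"])
# arc rows relative, assuming grip at bar
R=[]
for q in np.arange(.1,1.41,.1):
    d=handle(q)-handle(0); print(round(q,2),"y%+.3f z%+.3f"%(d[0]/1000,-d[2]/1000),end=" | ")
print(rel(o+[50,0,0],0))
E
```

```text
clock: 2.08
eef_pos: [457.6, 116.1, 78.4]
eef_rot: [-3.14, 0.001, 1.39]
wrist_force: [-0.2, -0.9, 0.3]
finger_gap: 40.4
clock: 2.7
eef_pos: [457.6, 116.1, 78.5]
eef_rot: [-3.14, 0.001, 1.389]
wrist_force: [-0.1, -0.0, 0.4]
finger_gap: 0.5
2.7 TCPm [-137.3    3.    78.5] w [457.6 116.1  78.5] F [-0.1 -0.   0.4] gap 0.5 j [ 0.17  0.25  1.85 -0.    1.05  0.35]
0.1 y-0.002 z-0.023 | 0.2 y-0.003 z-0.046 | 0.3 y-0.000 z-0.070 | 0.4 y+0.004 z-0.092 | 0.5 y+0.011 z-0.115 | 0.6 y+0.020 z-0.136 | 0.7 y+0.031 z-0.157 | 0.8 y+0.044 z-0.176 | 0.9 y+0.059 z-0.194 | 1.0 y+0.075 z-0.210 | 1.1 y+0.094 z-0.225 | 1.2 y+0.113 z-0.237 | 1.3 y+0.134 z-0.248 | 1.4 y+0.155 z-0.257 | [np.float64(-0.0), np.float64(0.05), np.float64(-0.0), np.float64(0.1)]
```

Gap 0.5: the bar isn't between the pads. Looking.

Run:
```python
from h import *
b=cams.camera("side")[:,:,::-1]; print(proj("side",read_state()["eef_pos"]),proj("side",m2w(handle(0))))
cv2.imwrite("pics/c2.png",cv2.resize(b[130:260,230:360],(600,600),interpolation=cv2.INTER_CUBIC))
```

```text
[295.7 222.1] [295.4 217.9]
```

View pics/c2.png

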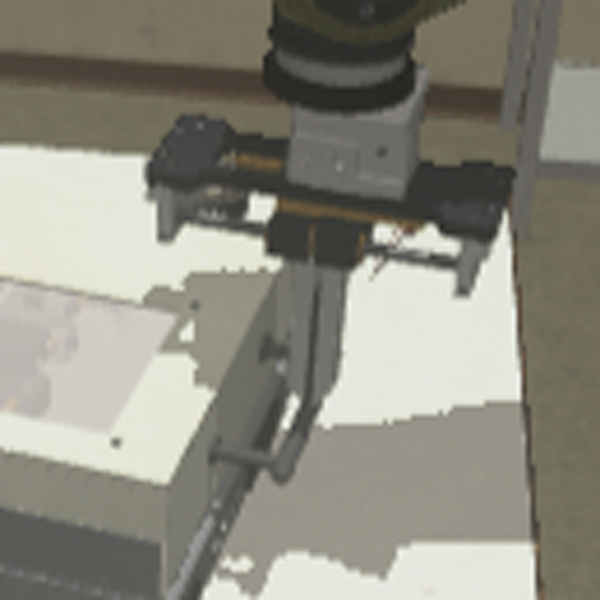

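Run:
```python
from h import *
for y in(60,0,-60): print(proj("side",m2w([-135,y,89])),proj("top",m2w([-135,y,89])))
s=read_state(); p=s["eef_pos"]
for dz in(-8,0,11,40,89): print(dz,proj("side",p+[0,0,dz]))
# triangulate ends
def tri(a,b):
    o1,d1=ray("top",a);o2,d2=ray("side",b)
    A=np.array([d1,-d2]).T; k=np.linalg.lstsq(A,o2-o1,rcond=None)[0]; x,y=o1+k[0]*d1,o2+k[1]*d2
    return w2m((x+y)/2).round(1),np.linalg.norm(x-y).round(1)
print(tri((205,215.6),(293,231.2)),tri((248.4,223.6),(303.4,206.8)))
b=cams.camera("side")[:,:,::-1][195:235,275:320]
cv2.imwrite("pics/c3.png",cv2.resize(b,(675,600),interpolation=cv2.INTER_NEAREST))
```

```text
[289.4 231.5] [206.1 215.3]
[295.4 217.9] [226.6 219.1]
[300.8 205.5] [247.2 222.9]
-8 [295.5 224.6]
0 [295.7 222.1]
11 [296.  218.6]
40 [296.8 209.1]
89 [298.3 192.3]
(array([-140.1,   61.7,   92.9]), np.float64(7.6)) (array([-138.9,  -64.1,   83.5]), np.float64(5.2))
```

View pics/c3.png

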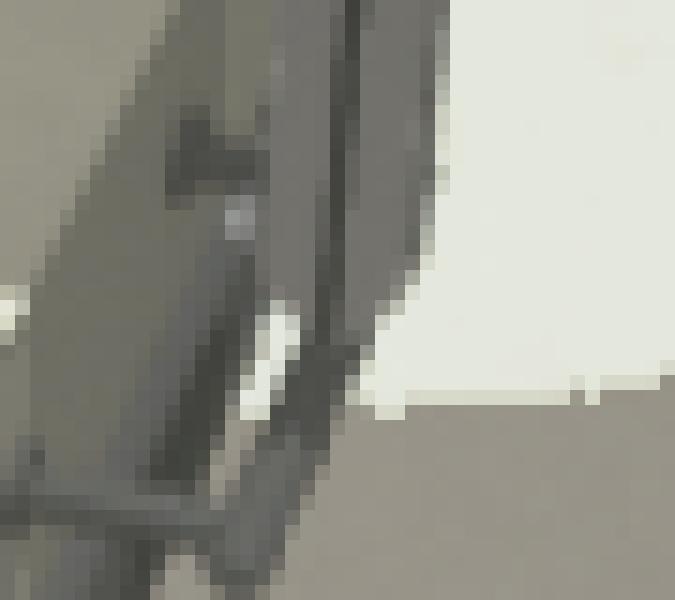

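```bash
python3 - <<'E'
from h import *
p=np.array([460.9,109.7,194.1])
for dz in(-8,0,11,20): print(dz,proj("side",p+[0,0,dz]))
p=np.array([457.6,116.1,78.5])
for dz in(-8,0,11,20): print(dz,proj("side",p+[0,0,dz]))
E
python3 -m handwheel '[[0,0,0,0],[0,0,0,0],[0,0,0,0]]' 0.57 25
python3 - <<'E'
from h import *
b=cams.camera("side")[:,:,::-1][185:240,265:330]
cv2.imwrite("pics/c4.png",cv2.resize(b,(650,550),interpolation=cv2.INTER_NEAREST))
E
```

```text
-8 [297.6 184.2]
0 [297.9 181.3]
11 [298.2 177.3]
20 [298.5 174. ]
-8 [295.5 224.6]
0 [295.7 222.1]
11 [296.  218.6]
20 [296.2 215.6]
clock: 3.18
eef_pos: [457.6, 116.1, 78.4]
eef_rot: [-3.14, 0.001, 1.389]
wrist_force: [0.5, -0.0, -0.3]
finger_gap: 27.5
```

View pics/c4.png

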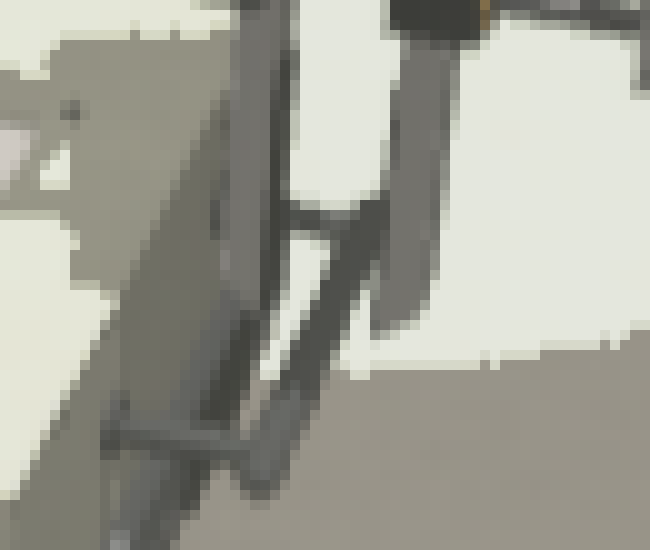

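The image shows the fingertips about 8 px (about 20 mm) higher than the TCP reading implies: they end at the bar's top, so the jaws closed above it. I'll go 20 mm lower, still open, and close there.

```bash
python3 -m handwheel '[[0,0,0.01,0],[0,0,0.02,0],[0,0,0.02,0]]' 0.57 25; python3 -m handwheel '[[0,0,0,0],[0,0,0,0],[0,0,0,0],[0,0,0,0]]' 1 25
python3 - <<'E'
from h import *
st()
E
```

```text
clock: 3.6
eef_pos: [456.9, 115.9, 57.3]
eef_rot: [-3.138, 0.002, 1.389]
wrist_force: [-0.3, -0.7, 0.5]
finger_gap: 40.3
clock: 4.1
eef_pos: [458.8, 115.7, 58.1]
eef_rot: [3.14, 0.001, 1.39]
wrist_force: [10.1, -3.0, -2.8]
finger_gap: 10.3
4.1 TCPm [-136.     2.9   58.1] w [458.8 115.7  58.1] F [10.1 -3.  -2.8] gap 10.3 j [ 0.17  0.28  1.86 -0.    1.    0.35]
```

```bash
python3 -m handwheel '[[0,-0.001,-0.012,0],[0,-0.002,-0.03,0],[0,-0.002,-0.046,0],[0,0,-0.07,0],[0,0.002,-0.08,0]]' - 35
python3 - <<'E'
from h import *
st()
for q in np.arange(.35,1.41,.1):
    d=handle(q)-handle(.35); print(round(q,2),"y%+.3f z%+.3f"%(d[0]/1000,-d[2]/1000),end=" | ")
E
```

```text
clock: 4.72
eef_pos: [460.4, 115.4, 138.9]
eef_rot: [3.141, 0.001, 1.389]
wrist_force: [-1.8, 0.3, -8.0]
finger_gap: 10.0
4.72 TCPm [-134.5    2.8  138.9] w [460.4 115.4 138.9] F [-1.8  0.3 -8. ] gap 10.0 j [ 0.17  0.18  1.78 -0.    1.18  0.35]
0.35 y+0.000 z-0.000 | 0.45 y+0.006 z-0.023 | 0.55 y+0.014 z-0.044 | 0.65 y+0.024 z-0.065 | 0.75 y+0.036 z-0.085 | 0.85 y+0.050 z-0.104 | 0.95 y+0.065 z-0.121 | 1.05 y+0.083 z-0.137 | 1.15 y+0.102 z-0.150 | 1.25 y+0.122 z-0.162 | 1.35 y+0.143 z-0.171 |
```

```bash
python3 -m handwheel '[[0,0.006,-0.023,0],[0,0.014,-0.044,0],[0,0.024,-0.065,0],[0,0.036,-0.085,0],[0,0.05,-0.104,0]]'
python3 - <<'E'
from h import *
st()
z=read_state()["eef_pos"][2]+20+11
from scipy.optimize import brentq
q0=brentq(lambda q:handle(q)[2]-z,0,1.35);print(q0,handle(q0))
for q in np.arange(q0+.1,1.41,.1):
    d=handle(q)-handle(q0); print(round(q,2),"y%+.3f z%+.3f"%(d[0]/1000,-d[2]/1000),end=" | ")
E
```

```text
clock: 5.35
eef_pos: [507.0, 106.9, 243.8]
eef_rot: [-3.136, 0.002, 1.39]
wrist_force: [-18.9, 0.4, 6.9]
finger_gap: 9.6
5.35 TCPm [-87.    2.9 243.8] w [507.  106.9 243.8] F [-18.9   0.4   6.9] gap 9.6 j [ 0.14  0.19  1.51 -0.    1.44  0.32]
0.8544905926584522 [-83.17116125   0.         274.83670211]
0.95 y+0.016 z-0.017 | 1.05 y+0.033 z-0.032 | 1.15 y+0.052 z-0.046 | 1.25 y+0.072 z-0.058 | 1.35 y+0.094 z-0.067 |
```

```bash
python3 -m handwheel '[[0,0.006,-0.013,0],[0,0.013,-0.02,0],[0,0.03,-0.035,0],[0,0.048,-0.049,0],[0,0.069,-0.061,0]]'
python3 - <<'E'
from h import *
st()
q=read_state()
E
```

```text
clock: 5.98
eef_pos: [575.3, 94.0, 304.1]
eef_rot: [-3.133, 0.004, 1.39]
wrist_force: [-4.4, -2.6, -4.5]
finger_gap: 9.8
5.97 TCPm [-17.6   2.7 304.1] w [575.3  94.  304.1] F [-4.4 -2.6 -4.5] gap 9.8 j [ 0.1   0.33  1.21 -0.    1.61  0.28]
```

```bash
python3 -m handwheel '[[0,0.011,-0.006,0],[0,0.022,-0.01,0],[0,0.032,-0.014,0],[0,0.035,-0.014,0]]'
python3 - <<'E'
from h import *
st()
E
```

```text
clock: 6.48
eef_pos: [609.7, 87.7, 320.2]
eef_rot: [-3.135, 0.003, 1.39]
wrist_force: [-11.7, -0.2, 18.4]
finger_gap: 9.7
6.47 TCPm [ 17.4   2.7 320.2] w [609.7  87.7 320.2] F [-11.7  -0.2  18.4] gap 9.7 j [ 0.08  0.41  1.07 -0.    1.68  0.26]
```

```bash
python3 -m handwheel '[[0,0,0,0],[0,0,0,0],[0,0,-0.02,0],[0,0,-0.05,0],[0,0,-0.06,0]]' 0.5 20
python3 - <<'E'
from h import *
st(); print(rel([-190,-20,340],90))
for n in("side",):
    im=cams.camera(n)[:,:,::-1]
    for y in(-133,133):
        for q in (1.3,1.4): print(q,y,proj(n,m2w([95-190*np.cos(q),y,125+190*np.sin(q)])))
    cv2.imwrite("pics/s5.png",cv2.resize(im[70:290,130:390],(780,660)[:2]) if 0 else cv2.resize(im[70:290,150:400],(675,594)))
E
```

```text
clock: 7.1
eef_pos: [610.4, 87.9, 381.6]
eef_rot: [-3.137, 0.003, 1.39]
wrist_force: [-0.2, -0.0, 0.1]
finger_gap: 46.9
7.1 TCPm [ 18.1   3.  381.6] w [610.4  87.9 381.6] F [-0.2 -0.   0.1] gap 46.9 j [ 0.08  0.42  0.91 -0.    1.81  0.26]
[np.float64(-0.022), np.float64(-0.208), np.float64(0.043), np.float64(-89.9)]
1.3 -133 [247.  108.6]
1.4 -133 [240.4 106.2]
1.3 133 [203.8 149.7]
1.4 133 [195.6 146.6]
```

View pics/s5.png

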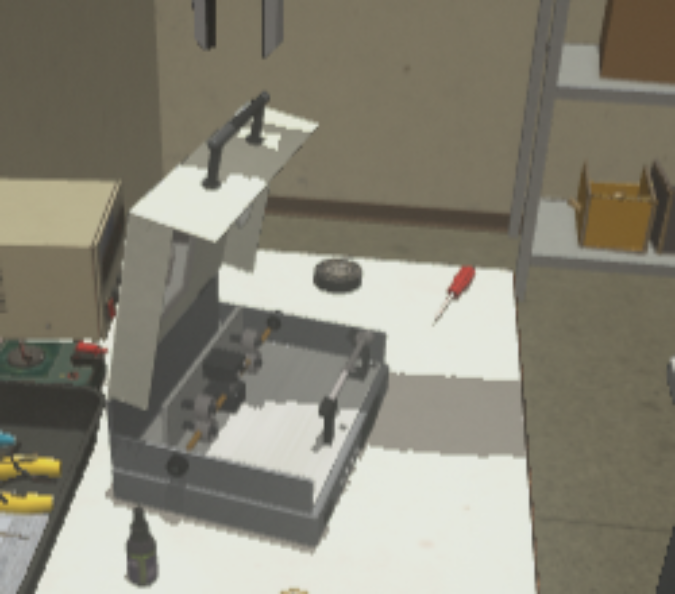

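Hood stands near 1.37 (its near top corner is at crop (132,212)). The rod lies between the pivot at (363,350) and the clip at (328,405), with the front open. Next I move to the front and turn the jaws along the machine's y.

```bash
python3 -m handwheel '[[-0.004,-0.04,0,-10],[-0.009,-0.085,0,-20],[-0.013,-0.13,0,-30],[-0.018,-0.17,0.01,-40],[-0.022,-0.208,0.03,-50]]' 1 20
python3 -m handwheel '[[0,0,0,-10],[0,0,0,-20],[0,0,0,-30],[0,0,0,-40],[0,0,0,-40]]'
python3 - <<'E'
from h import *
st(); print(rel([-130,-23,200],90),rel([-110,-23,66],90))
for q in np.arange(0,1.32,.1):
    pass
E
```

```text
clock: 7.78
eef_pos: [400.2, 103.6, 351.8]
eef_rot: [-3.137, -0.002, 2.268]
wrist_force: [0.7, 0.0, 0.4]
finger_gap: 1.6
clock: 8.4
eef_pos: [400.0, 103.5, 350.9]
eef_rot: [-3.139, -0.005, 2.966]
wrist_force: [0.7, 0.3, -0.2]
finger_gap: 0.3
8.4 TCPm [-191.6  -19.8  350.9] w [400.  103.5 350.9] F [ 0.7  0.3 -0.2] gap 0.3 j [ 0.17 -0.09  1.56 -0.    1.67 -1.23]
[np.float64(-0.062), np.float64(-0.003), np.float64(0.151), np.float64(0.4)] [np.float64(-0.083), np.float64(-0.003), np.float64(0.284), np.float64(0.4)]
```

```bash
cat >> h.py <<'E'
def fing(a,rho,hx=8,hy=12.5):
    d=np.array([.58*np.sin(a),np.cos(a)]); d/=np.linalg.norm(d); n=np.array([-d[1],d[0]])
    c=np.array([-78,-95])+rho*d+3.5*n
    return np.array([c[0]-hx,c[1]+hy, 92+rho*d[0]*1.405-32])
E
python3 - <<'E'
from h import *
for a,r in zip([0,.1,.2,.35,.5,.65,.8,.95,1.1,1.2,1.31],[60,58,56,53,50,46,42,38,34,32,31]): print(a,fing(a,r).round(1))
E
python3 -m handwheel '[[-0.02,-0.003,0.06,0],[-0.04,-0.003,0.12,0],[-0.06,-0.003,0.18,0],[-0.076,-0.003,0.24,0],[-0.078,-0.003,0.28,0]]'
python3 -c "
from h import *
st()"
```

```text
0 [-89.5 -22.5  60. ]
0.1 [-86.1 -24.4  64.7]
0.2 [-82.9 -26.5  69.2]
0.35 [-78.4 -29.9  75.4]
0.5 [-74.2 -33.8  81.2]
0.65 [-70.6 -39.   86.1]
0.8 [-67.5 -44.6  90.3]
0.95 [-64.8 -50.8  93.6]
1.1 [-62.8 -57.4  95.9]
1.2 [-61.4 -61.8  97.3]
1.31 [-59.3 -66.4  99.6]
clock: 9.02
eef_pos: [473.9, 86.0, 67.3]
eef_rot: [-3.138, -0.008, 2.96]
wrist_force: [0.5, 1.0, 0.3]
finger_gap: 0.5
9.03 TCPm [-115.8  -23.6   67.3] w [473.9  86.   67.3] F [0.5 1.  0.3] gap 0.5 j [ 0.1   0.29  1.83 -0.    1.03 -1.28]
```

```bash
python3 -m handwheel '[[-0.015,0.001,0.007,0],[-0.026,0.001,0.007,0],[-0.03,-0.001,0.003,0],[-0.033,-0.003,-0.002,0],[-0.037,-0.006,-0.008,0]]'
python3 - <<'E'
from h import *
st()
im=cams.camera("side")[:,:,::-1]; cv2.imwrite("pics/s6.png",cv2.resize(im[150:270,215:335],(600,600),interpolation=cv2.INTER_CUBIC))
for a in(0,.35,1.31): print(a,proj("side",m2w([-78+138*.58*np.sin(a),-95+138*np.cos(a),92+138*.815*np.sin(a)])))
print(proj("side",m2w([-78,-95,92])))
E
```

```text
clock: 9.65
eef_pos: [509.4, 73.7, 75.8]
eef_rot: [-3.139, -0.008, 2.959]
wrist_force: [-2.6, 2.9, 1.2]
finger_gap: 0.4
9.65 TCPm [-78.6 -29.3  75.8] w [509.4  73.7  75.8] F [-2.6  2.9  1.2] gap 0.4 j [ 0.07  0.34  1.73 -0.    1.08 -1.31]
0 [268.9 221.8]
0.35 [259.8 204.9]
1.31 [253.5 159.9]
[283.6 194.1]
```

View pics/s6.png

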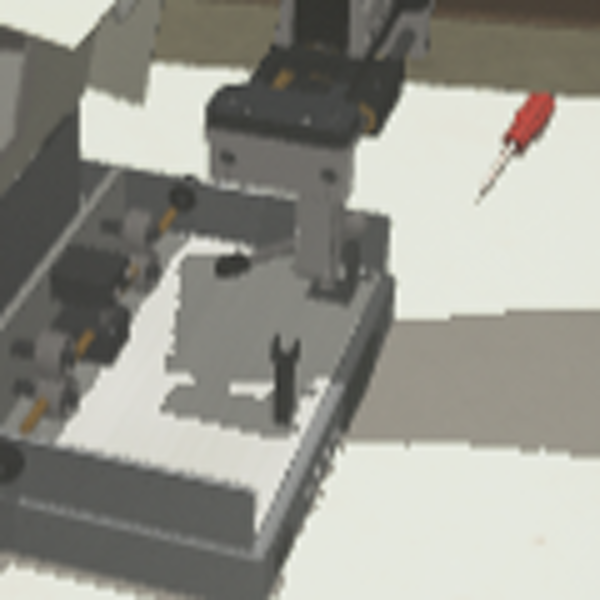

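Rod is out of its clip, tip at crop (232,264), angle about 0.37 as planned. Continuing the sweep.

```bash
python3 -m handwheel '[[-0.004,-0.005,-0.006,0],[-0.008,-0.010,-0.010,0],[-0.011,-0.015,-0.015,0],[-0.014,-0.022,-0.018,0],[-0.016,-0.028,-0.020,0]]'
cat >> h.py <<'E'
def tipfind(name):
    "tip of rod: darkest blob close to predicted tip track; prints angle"
    im=cams.camera("side"); cv2.imwrite(name,cv2.resize(im[130:250,215:335,::-1],(600,600),interpolation=cv2.INTER_CUBIC))
    for a in np.arange(.8,1.6,.1): print(round(a,2),proj("side",m2w([-78+138*.58*np.sin(a),-95+138*np.cos(a),92+138*.815*np.sin(a)])),end=" ")
E
python3 - <<'E'
from h import *
st(); tipfind("pics/s7.png")
E
```

```text
clock: 10.32
eef_pos: [521.2, 42.3, 96.9]
eef_rot: [-3.139, -0.006, 2.958]
wrist_force: [-1.9, 1.2, 2.1]
finger_gap: 0.7
10.32 TCPm [-61.3 -58.   96.9] w [521.2  42.3  96.9] F [-1.9  1.2  2.1] gap 0.7 j [ 0.01  0.33  1.69 -0.    1.13 -1.37]
0.8 [252.9 181.6] 0.9 [252.3 176.7] 1.0 [252.1 172.1] 1.1 [252.2 167.7] 1.2 [252.6 163.8] 1.3 [253.4 160.2] 1.4 [254.4 157. ] 1.5 [255.8 154.3]
```

View pics/s7.png

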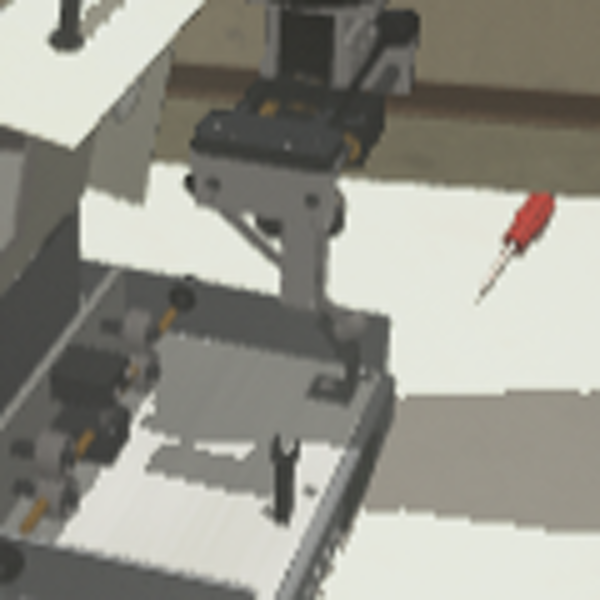

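Tip at crop (190,182), so px (253,166), angle about 1.13. About 0.18 to go.

```bash
python3 -m handwheel '[[-0.001,-0.004,-0.001,0],[-0.002,-0.0075,-0.002,0],[-0.002,-0.0075,-0.002,0]]'
python3 -c "
from h import *
st()"
python3 -m handwheel '[[0.01,0.02,0,0],[0.04,0.03,0,0],[0.09,0.03,-0.02,0],[0.13,0.03,-0.06,0],[0.13,0.03,-0.11,0]]'
python3 - <<'E'
from h import *
st(); tipfind("pics/s8.png")
E
```

```text
clock: 10.75
eef_pos: [522.0, 33.6, 99.0]
eef_rot: [-3.138, -0.005, 2.958]
wrist_force: [-0.3, 1.0, 0.4]
finger_gap: 0.9
10.75 TCPm [-59.  -66.4  99. ] w [522.   33.6  99. ] F [-0.3  1.   0.4] gap 0.9 j [-0.    0.33  1.69 -0.    1.13 -1.39]
clock: 11.38
eef_pos: [398.1, 87.4, 210.3]
eef_rot: [-3.137, -0.006, 2.959]
wrist_force: [0.8, -0.6, 1.6]
finger_gap: 0.4
11.38 TCPm [-190.6  -36.1  210.3] w [398.1  87.4 210.3] F [ 0.8 -0.6  1.6] gap 0.4 j [ 0.13 -0.04  1.84 -0.    1.35 -1.26]
0.8 [252.9 181.6] 0.9 [252.3 176.7] 1.0 [252.1 172.1] 1.1 [252.2 167.7] 1.2 [252.6 163.8] 1.3 [253.4 160.2] 1.4 [254.4 157. ] 1.5 [255.8 154.3]
```

View pics/s8.png

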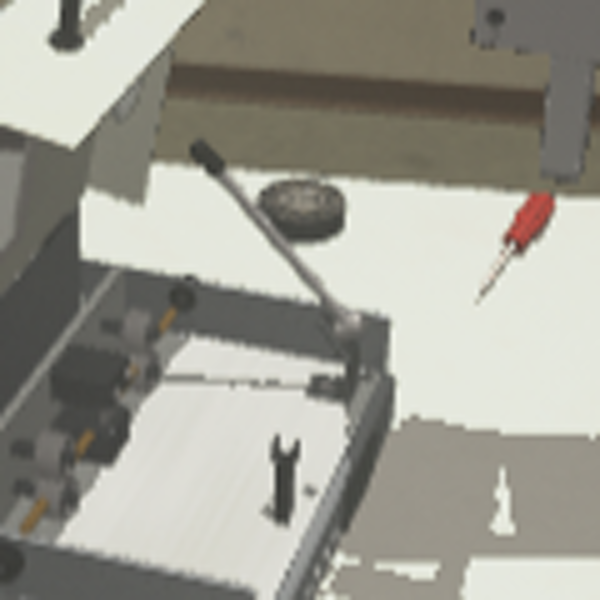

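Rod stands free with its tip at crop (200,149), so px (255,160): angle 1.31–1.34, within the funnel. Now back to the handle.

```bash
python3 -m handwheel '[[0,0,-0.05,10],[0,0,-0.1,20],[0,0,-0.15,30],[0,0,-0.172,40],[0,0,-0.172,50]]' 0.5 20
python3 -c "
from h import *
st();print(rel([17.5,2,382],0))"
```

```text
clock: 12.05
eef_pos: [401.5, 87.8, 390.4]
eef_rot: [3.138, 0.004, 2.08]
wrist_force: [-0.1, -0.4, -0.6]
finger_gap: 46.0
12.05 TCPm [-187.3  -35.   390.4] w [401.5  87.8 390.4] F [-0.1 -0.4 -0.6] gap 46.0 j [ 0.13 -0.09  1.48 -0.    1.75 -0.38]
[np.float64(-0.102), np.float64(0.181), np.float64(0.01), np.float64(39.6)]
```

```bash
python3 -m handwheel '[[-0.025,0.045,0,10],[-0.05,0.09,0,20],[-0.075,0.135,0,30],[-0.102,0.181,0.005,39.6],[-0.102,0.181,0.005,39.6]]'
python3 -c "
from h import *
st();print(rel([17.5,2,320],0))"
```

```text
clock: 12.68
eef_pos: [612.0, 86.5, 381.2]
eef_rot: [-3.14, 0.003, 1.386]
wrist_force: [0.4, 0.1, -0.2]
finger_gap: 46.9
12.68 TCPm [ 19.9   2.  381.2] w [612.   86.5 381.2] F [ 0.4  0.1 -0.2] gap 46.9 j [ 0.08  0.42  0.91 -0.    1.81  0.27]
[np.float64(0.0), np.float64(-0.002), np.float64(0.061), np.float64(-0.1)]
```

```bash
python3 -m handwheel '[[0,-0.003,0.025,0],[0,-0.003,0.05,0],[0,-0.003,0.064,0],[0,-0.003,0.064,0]]'
python3 -m handwheel '[[0,0,0,0],[0,0,0,0],[0,0,0,0],[0,0,0,0]]' 1 25
python3 - <<'E'
from h import *
st()
for q in np.arange(1.3,.79,-.1):
    d=handle(q)-handle(1.39); print(round(q,2),"y%+.3f z%+.3f"%(d[0]/1000,-d[2]/1000),end=" | ")
E
```

```text
clock: 13.18
eef_pos: [608.5, 86.9, 317.3]
eef_rot: [-3.14, 0.003, 1.386]
wrist_force: [-0.1, 0.2, 0.2]
finger_gap: 46.8
clock: 13.68
eef_pos: [608.6, 86.8, 317.4]
eef_rot: [-3.14, 0.003, 1.386]
wrist_force: [-3.0, 0.4, 1.1]
finger_gap: 10.4
13.68 TCPm [ 16.5   1.7 317.4] w [608.6  86.8 317.4] F [-3.   0.4  1.1] gap 10.4 j [ 0.08  0.4   1.08 -0.    1.66  0.27]
1.3 y-0.019 z+0.008 | 1.2 y-0.040 z+0.018 | 1.1 y-0.060 z+0.031 | 1.0 y-0.078 z+0.046 | 0.9 y-0.094 z+0.062 | 0.8 y-0.109 z+0.080 |
```

```bash
python3 -m handwheel '[[0,-0.01,0.004,0],[0,-0.02,0.008,0],[0,-0.03,0.013,0],[0,-0.04,0.018,0],[0,-0.05,0.024,0]]'
python3 - <<'E'
from h import *
st()
for q in np.arange(1.1,.79,-.05):
    d=handle(q)-handle(1.15); print(round(q,2),"y%+.3f z%+.3f"%(d[0]/1000,-d[2]/1000),end=" | ")
E
```

```text
clock: 14.3
eef_pos: [559.3, 96.0, 293.4]
eef_rot: [-3.141, 0.003, 1.387]
wrist_force: [2.7, 0.7, -2.2]
finger_gap: 10.2
14.3 TCPm [-33.6   1.7 293.4] w [559.3  96.  293.4] F [ 2.7  0.7 -2.2] gap 10.2 j [ 0.11  0.29  1.29 -0.    1.57  0.29]
1.1 y-0.010 z+0.007 | 1.05 y-0.019 z+0.014 | 1.0 y-0.028 z+0.021 | 0.95 y-0.036 z+0.029 | 0.9 y-0.044 z+0.037 | 0.85 y-0.052 z+0.046 | 0.8 y-0.059 z+0.055 |
```

```bash
python3 -m handwheel '[[0,-0.01,0.007,0],[0,-0.019,0.014,0],[0,-0.028,0.021,0],[0,-0.036,0.029,0],[0,-0.036,0.029,0]]'
python3 - <<'E'
from h import *
st()
im=cams.camera("side"); cv2.imwrite("pics/s9.png",cv2.resize(im[110:250,195:335,::-1],(600,600),interpolation=cv2.INTER_CUBIC))
print([proj("side",m2w(p)) for p in([-1,-59,201],[-78,-95,92])])
E
```

```text
clock: 14.92
eef_pos: [523.0, 102.9, 263.8]
eef_rot: [-3.139, 0.003, 1.387]
wrist_force: [-3.1, 2.8, -2.5]
finger_gap: 10.0
14.93 TCPm [-70.6   1.9 263.8] w [523.  102.9 263.8] F [-3.1  2.8 -2.5] gap 10.0 j [ 0.13  0.21  1.44 -0.    1.49  0.31]
[array([253.5, 159.8]), array([283.6, 194.1])]
```

View pics/s9.png

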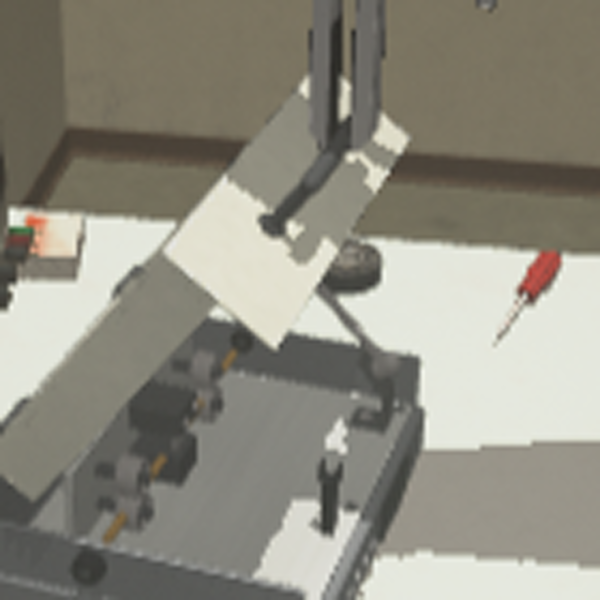

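The rod runs up under the hood, undisturbed. Lowering slowly now, watching the force.

```bash
python3 -m handwheel '[[0,-0.003,0.003,0],[0,-0.006,0.006,0],[0,-0.009,0.009,0],[0,-0.0115,0.012,0],[0,-0.0115,0.012,0]]'
python3 -c "
from h import *
st()"
python3 -m handwheel '[[0,-0.001,0.001,0],[0,-0.002,0.002,0],[0,-0.002,0.002,0]]'
python3 -c "
from h import *
st()"
```

```text
clock: 15.6
eef_pos: [511.6, 104.9, 251.6]
eef_rot: [-3.139, 0.003, 1.387]
wrist_force: [1.6, 3.2, -6.0]
finger_gap: 10.2
15.6 TCPm [-82.1   1.8 251.6] w [511.6 104.9 251.6] F [ 1.6  3.2 -6. ] gap 10.2 j [ 0.13  0.2   1.49 -0.    1.46  0.32]
clock: 15.98
eef_pos: [509.8, 105.3, 249.6]
eef_rot: [-3.139, 0.003, 1.387]
wrist_force: [5.0, 1.8, -4.9]
finger_gap: 10.1
15.97 TCPm [-84.    1.8 249.6] w [509.8 105.3 249.6] F [ 5.   1.8 -4.9] gap 10.1 j [ 0.13  0.19  1.5  -0.    1.45  0.32]
```

```bash
for i in 1; do python3 -m handwheel '[[0,-0.001,0.001,0],[0,-0.0015,0.002,0],[0,-0.0015,0.002,0]]'; done
python3 -c "
from h import *
st()"
python3 -m handwheel '[[0,-0.001,0.001,0],[0,-0.0015,0.002,0],[0,-0.0015,0.002,0]]'
python3 -c "
from h import *
st()"
```

```text
clock: 16.35
eef_pos: [509.2, 105.4, 248.7]
eef_rot: [3.141, 0.002, 1.387]
wrist_force: [6.4, -0.5, 2.5]
finger_gap: 10.1
16.35 TCPm [-84.6   1.9 248.7] w [509.2 105.4 248.7] F [ 6.4 -0.5  2.5] gap 10.1 j [ 0.14  0.19  1.51 -0.    1.45  0.32]
clock: 16.73
eef_pos: [509.1, 105.5, 248.4]
eef_rot: [3.136, 0.001, 1.386]
wrist_force: [7.9, 0.8, 6.7]
finger_gap: 10.2
16.73 TCPm [-84.7   1.9 248.4] w [509.1 105.5 248.4] F [7.9 0.8 6.7] gap 10.2 j [ 0.14  0.19  1.51 -0.    1.44  0.32]
```

Contact: the hood stopped at TCP z 248.4, right where 0.85 is expected, and the force turned to 7 N upward. Releasing and checking.

```bash
python3 -m handwheel '[[0,0,-0.001,0],[0,0,-0.001,0],[0,0,-0.001,0],[0,0,-0.001,0]]' 0.55 20
python3 -m handwheel '[[0,0,-0.02,0],[0,0,-0.05,0],[0,0,-0.08,0],[0,-0.03,-0.1,0],[0,-0.07,-0.1,0]]'
python3 -m handwheel '[[0,-0.04,0,0],[0,-0.08,0,0],[0,-0.1,0,0]]'
python3 - <<'E'
from h import *
st()
im=cams.camera("side")
t=cams.camera("top")
cv2.imwrite("pics/s10.png",np.hstack([cv2.resize(im[110:250,195:335,::-1],(500,500),interpolation=cv2.INTER_CUBIC),cv2.resize(t[120:240,170:240,::-1],(291,500))]))
for q in(.80,.85,.9):
  print(q,[proj("side",m2w(p)) for p in(handle(q)+[0,60,0],[95-190*np.cos(q),133,125+190*np.sin(q)],[95-190*np.cos(q)-74*np.sin(q),133,125+190*np.sin(q)-74*np.cos(q)])])
print(proj("side",m2w([-1,-59,201])))
E
```

```text
clock: 17.23
eef_pos: [509.0, 105.5, 249.2]
eef_rot: [3.136, 0.002, 1.386]
wrist_force: [-0.9, 0.5, -0.5]
finger_gap: 42.0
clock: 17.85
eef_pos: [439.3, 118.6, 349.7]
eef_rot: [3.135, 0.001, 1.386]
wrist_force: [0.6, 0.3, 0.2]
finger_gap: 42.3
clock: 18.23
eef_pos: [339.5, 137.2, 349.4]
eef_rot: [3.134, 0.001, 1.386]
wrist_force: [0.4, 0.1, 0.6]
finger_gap: 41.9
18.23 TCPm [-257.3    2.3  349.4] w [339.5 137.2 349.4] F [0.4 0.1 0.6] gap 41.9 j [ 0.29 -0.21  1.67 -0.    1.67  0.47]
0.8 [array([275. , 163.6]), array([240.5, 176. ]), array([264. , 201.5])]
0.85 [array([272. , 159.3]), array([237.4, 172.8]), array([262.1, 197.5])]
0.9 [array([268.8, 155.2]), array([234.1, 169.6]), array([260. , 193.5])]
[253.5 159.8]
```

```bash
python3 -m handwheel '[[0,0,0,0],[0,0,0,0],[0,0,0,0],[0,0,0,0],[0,0,0,0]]'
python3 - <<'E'
from h import *
old=cv2.imread("pics/s10.png")[:, :500]; old=cv2.resize(old,(140,140),interpolation=cv2.INTER_AREA)
new=cams.camera("side")[110:250,195:335,::-1]
s9=cv2.resize(cv2.imread("pics/s9.png"),(140,140),interpolation=cv2.INTER_AREA)
print("change",np.percentile(cv2.absdiff(old,np.ascontiguousarray(new))[20:],[50,99,100]))
for im in(s9,new):
    g=im.max(2); 
    out=[]
    for u in range(255,270):
        col=g[60:100,u-195]  # v 170..210
        e=[(170+k) for k in range(39) if int(col[k])-int(col[k+1])>40]
        out.append((u,e))
    print(out)
# predicted corner by angle
for q in(.8,.85,.9,.95): print(q,proj("side",m2w([95-190*np.cos(q)-74*np.sin(q),133,125+190*np.sin(q)-74*np.cos(q)])))
E
```

```text
clock: 18.95
eef_pos: [340.0, 137.2, 349.6]
eef_rot: [3.134, 0.0, 1.387]
wrist_force: [0.0, 0.1, 0.4]
finger_gap: 42.0
change [ 1.  9. 61.]
[(255, [187, 188]), (256, [188, 189]), (257, [189, 190]), (258, [190, 191]), (259, [190, 191]), (260, [189]), (261, [187, 188]), (262, [186, 187]), (263, [186, 187]), (264, [187]), (265, [187]), (266, [187, 188]), (267, [187, 188]), (268, [187, 188]), (269, [175, 188])]
[(255, [190, 191]), (256, [191, 192]), (257, [192, 193]), (258, [193, 194]), (259, [194, 195]), (260, [195, 196]), (261, [196]), (262, [197]), (263, [197]), (264, [195, 196]), (265, [194]), (266, [192, 193]), (267, [171, 190, 191]), (268, [172, 189]), (269, [172, 188])]
0.8 [264.  201.5]
0.85 [262.1 197.5]
0.9 [260.  193.5]
0.95 [257.6 189.5]
```

Run:
```python
from h import *
from cell import manip
a=cv2.imread("pics/top0.png"); b=np.ascontiguousarray(cams.camera("top")[:,:,::-1])
for n,(u,v,w,h) in dict(tape=(338,176,28,28),driver=(320,226,52,24),cutters=(134,180,28,52),bottle=(164,146,18,16)).items():
    print(n,(cv2.absdiff(a,b)[v:v+h,u:u+w].max(2)>50).sum())
st(); print(manip.sign_off())
```

```text
tape 0
driver 0
cutters 0
bottle 3
19.05 TCPm [-256.8    2.4  349.7] w [340.  137.2 349.7] F [ 0.2  0.8 -0.1] gap 42.6 j [ 0.29 -0.21  1.67 -0.    1.67  0.47]
the job is handed in; nothing more can be done
None
```

I raised the hood to about 1.38, where it stood by itself. I then pushed the prop rod up with the closed fingers to about 1.31–1.34 and lowered the hood by its handle on to the rod. The job is handed in, with the arm clear of everything, at 19 s on the clock.

**Last checks**
- **Contact:** while lowering, the wrist force changed from about 5 N of hood weight to about 7 N of upward push, and the hood stopped there. The handle height put it at about 0.86.
- **After letting go:** the hood stayed up. Two side pictures about 0.7 s apart showed almost no change.
- **Hood angle:** its corner in the side picture matches 0.85. Measured against an earlier picture it comes out nearer 0.87, so the two disagree by about 0.02 (2 mm or so at the cup).
- **Bystanders:** the top picture shows no change at the tape, screwdriver or cutters, and 3 changed pixels at the bottle, which I took as noise.

**What went wrong or was not confirmed**
- **First grasp:** it closed just above the handle bar, because the fingertips really sit about 20 mm higher than the reported tool position. I went lower, gripped the bar, and allowed for the offset in later moves.
- **Tip in the cup:** I never saw this directly. The hood hides it, and the 12-picture viewing limit stopped me viewing the final picture. That the tip is seated rests on the stopping height, the force and the hood angle.

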